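# Zero a filter wheel, index it to its fourth click and bolt it

## Robot

A 6-joint arm with a two-finger parallel gripper is mounted at the origin on a cart in front of the work surface, level with it; the furniture and walls round the work are solid. World frame = base frame: x ahead of the robot, y to its left, z up, the work surface at z = 0. Lengths are in m, angles in rad, forces in N, time in s.
With the tool pointing down it reaches from about 0.375 to 0.975 m from the base axis. Payload 3.8 kg.
Tool frame: the origin (TCP) lies at the very end of the fingers, on their centre line; the grasp point (between the pads) lies 19 mm behind it; z points along the fingers, y is the line along which they close (so a half turn about z gives the same grasp; the last joint's range is limited). The gripper opens to 85 mm and grips with 20 to 120 N. Pads are 22 mm wide; open, the fingers measure 114 mm over their backs; the gripper's body (76 mm by 85 mm) begins 54 mm behind the grasp point. The pads swing forward as they close: fully open they stand 13 mm farther back than shut.
Start: joints at [-1.166, 0.264, 1.604, -0, 1.274, -0.037], TCP at [0.289, -0.61, 0.197] pointing down, gripper open.
Joint ranges: [-2.63, 2.63], [-0.94, 2.18], [0.31, 2.57], [-1.31, 4.45], [0, 2.66], [-2.55, 2.55]. Speed limits (rad/s): [2.57, 2.57, 3.14, 3.14, 3.14, 3.14].

## Interface

Orientations are given as a rotation vector (axis times angle).
In Python, from workcell import read_state, read_camera, calibration, finish_job gives the robot as it stands.
- The arm moves only by the tool step_arm, never from a script. Its argument "commands" is a list of rows, each an object of numbers: "fingers": the gripper's target within -1 to 1 (shut at 1, half-way at 0, fully open at -1); "dx", "dy", "dz": the shift along the tool's x, y, z in m; "roll": the turn about the tool's z in degrees. In form: [{"fingers": .., "dx": .., "dy": .., "dz": .., "roll": ..}, ...]. A call has 1 to 8 rows; each row is the pose to reach, as a shift and turn from the pose commanded when the call began, along the tool's axes at that moment; what a row does not reach only later rows make up. A row lasts 1/8 s, in which the tool goes at most 62.5 mm and 10.7 degrees, less where a joint would pass 70% of its speed; a pose out of reach is approached as far as the arm can. A call with a gripper value outside its range is refused whole. The fingers move at their own pace and stop on an object; "squeeze" is the grip in N (left out, the last holds). Time passes only in rows, so rows that repeat a pose let the fingers close. It gives the time, the measured TCP pose, the force, the opening and the grip force at its end, in the units of the state.
- read_state(): the state, without advancing time (a new reading comes with each control period).
- read_camera(name): name is "scene" or "top" or "wrist"; returns (picture, depth): 420x560x3 uint8, blue, green, red; 420x560 float32, m along the optical axis (not along the pixel's ray), 0 where there is no reading.
- calibration(name): a dict with "intrinsics" (3x3 intrinsics, pixels), "world_to_cam" (4x4, takes a point from world to camera coordinates). Camera axes: x right, y up, looking along -z (the intrinsics and any distortion apply to the point x, -y, -z); pixel columns grow to the right and rows downward; lengths in m; the calibration is good to about 2 mm. A picture is of the moment at which its call begins: read the wrist's pose just before it. calibration takes no time and is no camera call; for the wrist camera it gives the pose at the moment of the call.
- finish_job(): hands the job in; it is judged then, once.
The state is a dict: "time": time; "q": joint angles; "joint_vel": joint speeds; "joint_torque": joint torques, N m; "tool_pos": TCP position; "tcp_rot": TCP orientation; "wrist_force": force on the tool from outside, world axes, zero at the start; "torque": the same for the moment, N m; "width": opening from 0.0 (shut) to 1.0 (fully open); "grip_force": force on a finger pad.
Only numpy, scipy, OpenCV 4.12 (cv2) and the standard library are available. Lean on these libraries where they do the work, as an engineer would, in place of code of your own. Each camera call takes 0.05 s, during which the arm holds its last target. There are 200 camera calls.

## Task

Zero the filter wheel on the bench: turn it anticlockwise (seen from above) until it bears gently but firmly against its end stop for a moment, then let it spring back into the first click. From there step it clockwise one click at a time, letting it rest a moment in each, to the fourth click, and then push the locking bolt gently fully home and let go. Do not strain the stops, and leave the things standing around where they are.

Things in the scene. Friction and masses are not known exactly. Their poses are not given: they have to be found in the camera images.
- housing: Fixed aluminium base of the filter wheel unit, about 150 x 150 mm, 16 mm thick, standing on the bench (it can't move). Origin: under the wheel's axis, on the bench. Its +y axis is the direction in which the locking bolt slides home; the bolt lies on its -y side, the grey detent cover with the index pointer on its +x side.
- wheel_grip (a point): Centre of the grip bar on the black filter wheel, on the wheel's vertical axis, 64 mm above the bench. The bar is 52 mm long (this point's x axis), 14 mm thick (y axis), and stands from 44 mm (top of the disc) to 78 mm above the bench. The disc has a radius of 62 mm. The point turns with the wheel.
- wheel (a joint): Angle of the filter wheel, rad: 0 where its lug just meets the end stop, growing clockwise seen from above. Sprung ball clicks lie 0.419 rad (24 degrees) apart: first click at 0.17, second 0.589, third 1.008, fourth 1.427, fifth 1.846, sixth 2.264. About 0.25 N m turns it out of a click; half-way to the next it snaps on by itself. Near the stop the ball pushes the wheel off with about 0.1 N m, so it has to be held there.
- stop_post: End stop of the wheel: 10 mm steel pin, 16 mm high, on the base under the rim of the disc, 57 mm from the wheel's axis; origin at its foot. The wheel's lug should bear on it with 2 N or more for a moment and must not load it with over 15 N (0.25 to 0.8 N m at the grip bar, the push of the ball included).
- bolt_handle (a point): Handle of the locking bolt: upright round black knob, 15 mm diameter, 46 to 74 mm above the bench on a 12 mm stem; this point is on its axis, 60 mm above the bench. It stands 106 mm from the wheel's axis with the bolt open and moves towards the wheel as the bolt closes.
- bolt (a joint): Travel of the locking bolt, m: 0 fully open, 0.014 fully home (its collar meets the bolt stop). It slides with about 4 N of friction and stays where it is left. Its tip enters between the wheel's pins only with the wheel in a click.
- bolt_stop: Small steel plate across the bolt's way, inside the front guide, 83 mm from the wheel's axis, 28 mm above the bench; the bolt's collar meets it at full travel. It must not be loaded with over 15 N.
- vial_1: Bystander: snap vial, 26 mm diameter, 55 mm high; origin under its centre.
- petri_dish: Bystander: petri dish, 59 mm diameter, 13 mm high; origin under its centre.
- slide_box: Bystander: box of microscope slides, 32 x 84 x 29 mm; origin under its centre.

How it is judged:
By the outcome, as a careful person would: the job done as asked, in the order asked, and still so for the second after the job is handed in, with the robot touching nothing.
It also fails if it takes over 72 s, if anything falls off the work surface, if the arm or the gripper's body presses on something with over 40 N, if the wrist force passes 120 N, or if a joint passes its speed limit or range.

## Working session

There is one attempt and no reset: what is moved stays moved. The work goes in short steps, Python scripts to look and compute and a tool call to move; the robot and the scene stay as the last step left them, time stands still between calls to the robot, and variables do not carry over. Pictures are saved under pics/ and viewed, at most 10 in all, crops included, and the job is handed in when it is done.

Besides the shell and the picture viewer there is one more tool, called after "Request:" by a JSON object that holds its "method" and its "body". step_arm: Moves the arm, as the interface text tells. Its arguments: {"type":"object","properties":{"commands":{"type":"array","items":{"type":"object","properties":{"fingers":{"type":"number"},"dx":{"type":"number"},"dy":{"type":"number"},"dz":{"type":"number"},"roll":{"type":"number"}}}},"squeeze":{"type":"number"}},"required":["commands"]}

```bash
mkdir -p pics; ls
python3 - <<'E'
from workcell import *
import cv2,numpy as np
s=read_state();print(s)
for n in("scene","top"):
    p,d=read_camera(n);cv2.imwrite(f"pics/{n}.png",p);np.save(f"{n}_d.npy",d)
    c=calibration(n);print(n,c)
E
```

```text
pics
{'time': 0.0, 'q': array([-1.16585560e+00,  2.64760004e-01,  1.60539145e+00, -9.65470544e-06,
        1.27370860e+00, -3.68840482e-02]), 'joint_vel': array([ 2.25870175e-03, -8.69374517e-04, -1.41368898e-03, -4.76484466e-04,
        9.81183782e-04, -4.32707487e-05]), 'joint_torque': array([-1.63413388e-03, -5.15115523e+01, -3.67310858e+01, -2.59299059e-04,
        1.28886499e-02,  3.35646604e-06]), 'tool_pos': array([ 0.28830413, -0.60942397,  0.19544809]), 'tcp_rot': array([-3.06307111e+00, -6.87901817e-01,  6.65527392e-04]), 'wrist_force': array([ 0.13254865, -0.43353031,  0.11547909]), 'torque': array([-0.01668368, -0.04943773,  0.0158404 ]), 'grip_force': 0.0, 'width': 0.9973472544052155}
scene {'intrinsics': array([[499.39485097,   0.        , 276.36277716],
       [  0.        , 499.39485097, 213.27188343],
       [  0.        ,   0.        ,   1.        ]]), 'world_to_cam': array([[ 0.89055223, -0.45479355, -0.00891918, -0.35563601],
       [ 0.35692511,  0.68648736,  0.63351367, -0.36533848],
       [-0.28199502, -0.56736049,  0.77368009, -0.67459522],
       [ 0.        ,  0.        ,  0.        ,  1.        ]])}
top {'intrinsics': array([[410.20938979,   0.        , 283.51489864],
       [  0.        , 410.20938979, 205.05406164],
       [  0.        ,   0.        ,   1.        ]]), 'world_to_cam': array([[-0.00576072, -0.99974513,  0.02182871,  0.19112732],
       [ 0.9913245 , -0.00284303,  0.13140648, -0.48323753],
       [-0.13131093,  0.02239633,  0.99108821, -0.8592454 ],
       [ 0.        ,  0.        ,  0.        ,  1.        ]])}
```

View pics/top.png

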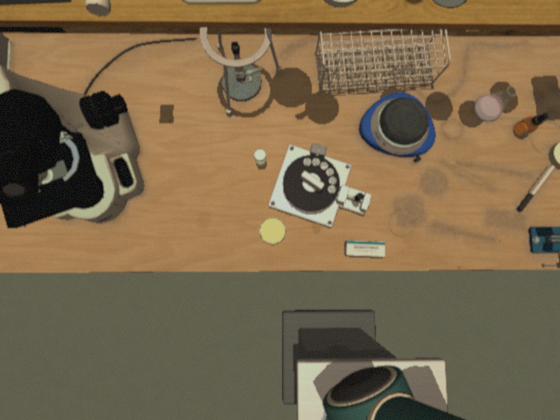

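View pics/scene.png

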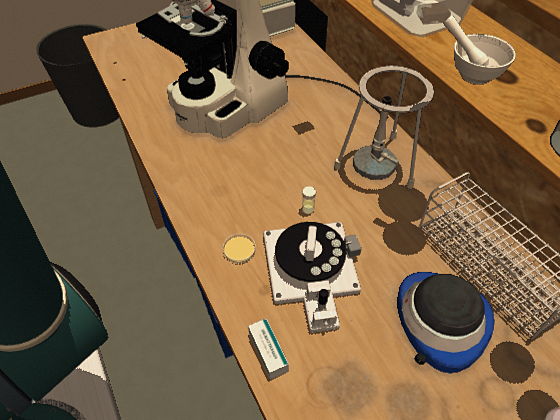

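The top view shows the wheel centred near (312,183), the white grip bar on it, the bolt knob near (357,200) and the detent cover at (318,150). The vial is at (260,158), the dish at (272,231) and the slide box at (365,248). The scene view agrees.

```bash
cat > h.py <<'E'
from workcell import *
import cv2,numpy as np
def ray(c,u,v,z):
    K=c["intrinsics"];T=c["world_to_cam"];R=T[:3,:3];o=-R.T@T[:3,3]
    d=R.T@np.array([(u-K[0,2])/K[0,0],-(v-K[1,2])/K[1,1],-1]);return o+d*(z-o[2])/d[2]
def proj(c,p):
    K=c["intrinsics"];T=c["world_to_cam"];q=T[:3,:3]@np.array(p)+T[:3,3]
    return K[0,0]*q[0]/-q[2]+K[0,2],K[1,1]*-q[1]/-q[2]+K[1,2]
E
python3 - <<'E'
from h import *
p=cv2.imread("pics/top.png");c=calibration("top")
g=cv2.cvtColor(p,cv2.COLOR_BGR2GRAY)
roi=np.zeros_like(g);roi[145:220,270:345]=1
m=((g<75)&(roi>0)).astype(np.uint8)
cs,_=cv2.findContours(m,0,2);k=max(cs,key=cv2.contourArea);(x,y),r=cv2.minEnclosingCircle(k)
C=ray(c,x,y,.044);print("disc",x,y,r,C,np.linalg.norm(ray(c,x+r,y,.044)-C))
print("knob~",ray(c,355,199,.074))
for n,u,v,z in(("bar",312,182,.078),("cover",318,150,.03),("vial",260,157,.05),("dish",272,231,.013),("box",365,248,.029)):print(n,ray(c,u,v,z))
cv2.imwrite("pics/tc.png",cv2.resize(p[140:230,262:382],None,fx=6,fy=6,interpolation=cv2.INTER_CUBIC))
# tool axes
from scipy.spatial.transform import Rotation as R
print(R.from_rotvec(read_state()["tcp_rot"]).as_matrix().round(3))
print(calibration("wrist"))
E
```

```text
disc 310.7539978027344 181.50946044921875 29.201400756835938 [0.53311663 0.13043469 0.044     ] 0.06304587781697785
knob~ [0.49042259 0.0419138  0.074     ]
bar [0.52557923 0.13094864 0.078     ]
cover [0.60655738 0.11209716 0.03      ]
vial [0.58566096 0.23942184 0.05      ]
dish [0.42906767 0.21419885 0.013     ]
box [0.39057292 0.01441697 0.029     ]
[[ 0.904  0.428 -0.001]
 [ 0.428 -0.904  0.002]
 [ 0.    -0.002 -1.   ]]
{'intrinsics': array([[330.88830654,   0.        , 279.77531065],
       [  0.        , 330.88830654, 207.33552891],
       [  0.        ,   0.        ,   1.        ]]), 'world_to_cam': array([[ 0.4279129 , -0.9038158 , -0.0027474 , -0.67330527],
       [ 0.87027135,  0.41284794, -0.26867146,  0.03302761],
       [ 0.24396377,  0.112577  ,  0.96322796, -0.37931598],
       [ 0.        ,  0.        ,  0.        ,  1.        ]])}
```

View pics/tc.png

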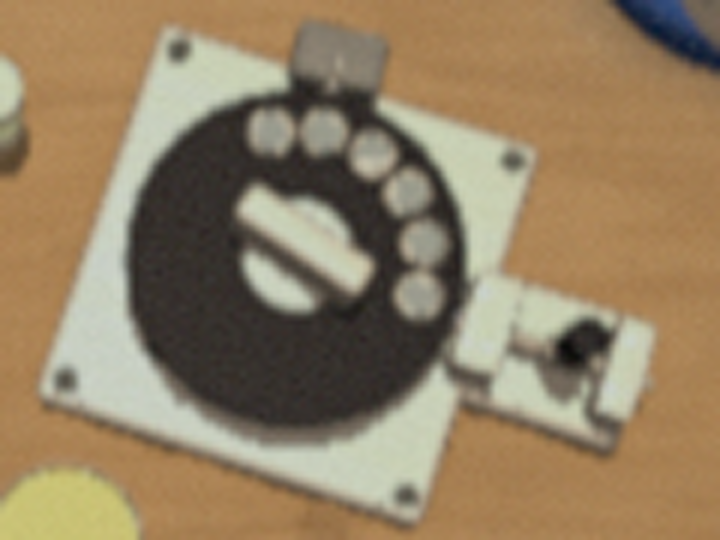

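The crop shows the bar running from about (258,195) to (355,290), the housing turned about 19°, and the pointer facing the fifth filter counted anticlockwise. The wheel is therefore probably in click 5. I'll move above it for a closer look.

Request:
{"method": "step_arm", "body": {"commands": [{"fingers": -1, "dx": 0.537, "dy": -0.565, "dz": -0.05, "roll": -20}, {"fingers": -1, "dx": 0.537, "dy": -0.565, "dz": -0.05, "roll": -20}, {"fingers": -1, "dx": 0.537, "dy": -0.565, "dz": -0.05, "roll": -20}, {"fingers": -1, "dx": 0.537, "dy": -0.565, "dz": -0.05, "roll": -20}, {"fingers": -1, "dx": 0.537, "dy": -0.565, "dz": -0.05, "roll": -20}, {"fingers": -1, "dx": 0.537, "dy": -0.565, "dz": -0.05, "roll": -20}, {"fingers": -1, "dx": 0.537, "dy": -0.565, "dz": -0.05, "roll": -20}, {"fingers": -1, "dx": 0.537, "dy": -0.565, "dz": -0.05, "roll": -20}]}}

```text
time: 1.1
tool_pos: [0.4447, -0.1343, 0.2287]
tcp_rot: [2.899, 1.21, 0.0]
wrist_force: [0.8, -0.1, -0.9]
width: 1.001
grip_force: 0.0
```

Request:
{"method": "step_arm", "body": {"commands": [{"fingers": -1, "dx": 0.25, "dy": -0.124, "dz": 0, "roll": 0}, {"fingers": -1, "dx": 0.25, "dy": -0.124, "dz": 0, "roll": 0}, {"fingers": -1, "dx": 0.25, "dy": -0.124, "dz": 0, "roll": 0}, {"fingers": -1, "dx": 0.25, "dy": -0.124, "dz": 0, "roll": 0}, {"fingers": -1, "dx": 0.25, "dy": -0.124, "dz": 0, "roll": 0}, {"fingers": -1, "dx": 0.25, "dy": -0.124, "dz": 0, "roll": 0}, {"fingers": -1, "dx": 0.25, "dy": -0.124, "dz": 0, "roll": 0}]}}

```text
time: 1.98
tool_pos: [0.5318, 0.1281, 0.2283]
tcp_rot: [2.899, 1.21, -0.002]
wrist_force: [-0.6, -0.2, -0.0]
width: 0.995
grip_force: 0.0
```

Run:
```python
from h import *
s=read_state();print(s["tool_pos"],s["q"],s["torque"],s["wrist_force"])
c=calibration("wrist");p,d=read_camera("wrist");np.savez("w1.npz",p=p,**c);cv2.imwrite("pics/w1.png",p)
print(proj(c,(.532,.131,.078)),proj(c,(.498,.031,.074)))
```

```text
[0.53179705 0.12805011 0.22826402] [ 1.91158428e-01  3.70484472e-03  1.83885281e+00 -6.02347435e-04
  1.30034847e+00  9.71058809e-01] [-0.00974785 -0.01123095 -0.01119685] [-0.57805496 -0.23354955 -0.04752664]
(np.float64(277.58368158942244), np.float64(185.0204208675911)) (np.float64(319.80974281939643), np.float64(269.3185643494723))
```

View pics/w1.png

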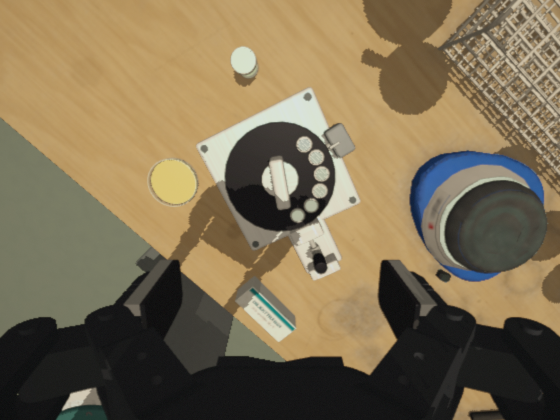

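The wrist view shows the bar from about (274,160) to (284,207), the disc centred at (280,175) and the knob near (319,262). I'll measure them.

Run:
```python
from h import *
c=dict(np.load("w1.npz"));p=c["p"];g=cv2.cvtColor(p,cv2.COLOR_BGR2GRAY)
def blob(m):
    cs,_=cv2.findContours(m.astype(np.uint8),0,2);return max(cs,key=cv2.contourArea)
Y,X=np.mgrid[:420,:560]
m=(g<60)&(Y<235)&(Y>110)&(X>215)&(X<345)
k=blob(m);e=cv2.fitEllipse(cv2.convexHull(k));print("disc",e)
P=[ray(c,*q[0].astype(float),.044)[:2] for q in cv2.convexHull(k)]
C,r=cv2.minEnclosingCircle(np.array(P,np.float32));print("C",C,r)
# bar: bright pixels in the disc
h=cv2.cvtColor(p,cv2.COLOR_BGR2HSV)
print(np.array(g[150:216:5,258:306:3]))
k2=(g<45)&(Y>235)&(Y<285)&(X>300)&(X<340);k=blob(k2);print("knob",cv2.boundingRect(k),cv2.contourArea(k),cv2.minAreaRect(k))
x=cv2.resize(p[140:290,220:370],None,fx=4,fy=4,interpolation=cv2.INTER_CUBIC);cv2.imwrite("pics/w1c.png",x)
```

```text
disc ((279.4924621582031, 176.47035217285156), (107.71072387695312, 108.62016296386719), 78.31852722167969)
C (0.533275306224823, 0.12938669323921204) 0.060773611068725586
[[ 52  54  54  53  53  56  53  55  55  57  56  56  55  54 148 192]
 [ 50  52  52  53  54  55  62  73  57  55  54  54  55  55  54  55]
 [ 49  49  51  48 105 150 174 197 129  55  53  54  53  53  53  53]
 [ 48  49  49  60 178 215 217 222 194 221 221 143  52  51  52  52]
 [ 48  49 154 219 159 212 217 220 209 206 219 220 214  55  51  51]
 [ 49  75 216 218 206 204 217 219 218 170 221 221 221 164  48  49]
 [ 46  86 217 217 203 187 215 217 221 176 219 221 221 178  48  49]
 [ 24  41 209 216 215 162 213 217 219 202 213 221 219 109  47  48]
 [ 20  21  31 127 142 132 208 217 217 213 195 217 132  47  47  46]
 [ 20  20  20  20  38 104 143 215 215 218 154  46  46  47  33  40]
 [ 20  20  20  21  20  22 106 132 190 200 140  23  21  23  19  22]
 [ 22  19  22  21  19  22  55 130 131 130 128  33  21  35  21  50]
 [ 21  19  22  19  21  22  20  35  32  23  23  38 118 151 131  52]
 [ 19  21  20  20  20  20  21  22  22  23  21 126 178 179 178 144]]
knob (313, 253, 13, 20) 164.5 ((319.3499755859375, 262.45001220703125), (19.374725341796875, 11.313709259033203), 81.8698959350586)
```

View pics/w1c.png

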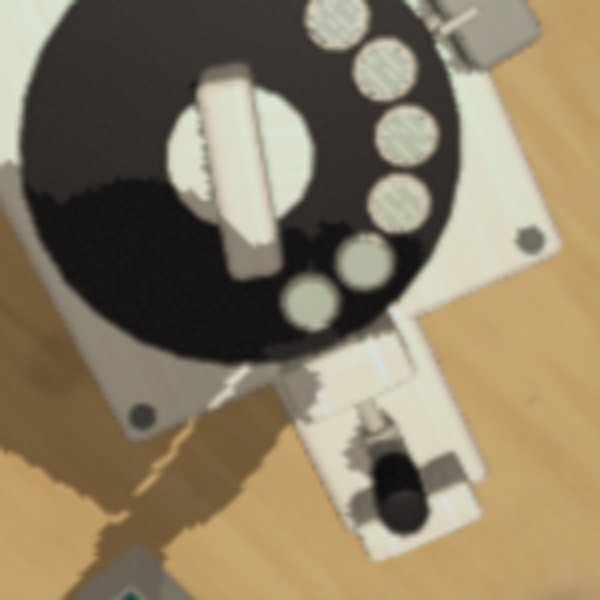

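The crop shows the bar's top face with end midpoints at about (222,82) and (251,240), and the knob top at about (402,512).

Run:
```python
from h import *
c=dict(np.load("w1.npz"))
f=lambda u,v,z:ray(c,220+u/4,140+v/4,z)[:2]
a=f(222,82,.078);b=f(251,240,.078);print("bar",a,b,np.linalg.norm(a-b),(a+b)/2,np.degrees(np.arctan2(*(a-b)[::-1])))
k=f(402,512,.074);C=(a+b)/2;v=C-k
print("knob",k,np.linalg.norm(v),np.degrees(np.arctan2(v[1],v[0])))
# housing edges: screws
S=[ray(c,307,97,.016),ray(c,353,200,.016),ray(c,256,244,.016)];S=[s[:2] for s in S]
print("screws",S,(S[0]+S[2])/2, np.degrees(np.arctan2(*(S[0]-S[1])[::-1])))
```

```text
bar [0.5479075  0.14996443] [0.52478404 0.11623876] 0.040891503704533455 [0.53634577 0.1331016 ] 55.564138232616095
knob [0.49961337 0.03163114] 0.10791442722889101 70.09969366338949
screws [array([0.6164613 , 0.17014843]), array([0.57462087, 0.04465002]), array([0.44988482, 0.08742072])] [0.53317306 0.12878458] 71.5619180733006
```

Request:
{"method": "step_arm", "body": {"commands": [{"fingers": -1, "dx": 0.001, "dy": 0, "dz": 0.05, "roll": -9}, {"fingers": -1, "dx": 0.001, "dy": 0, "dz": 0.1, "roll": -9}, {"fingers": -1, "dx": 0.001, "dy": 0, "dz": 0.15, "roll": -9}, {"fingers": -0.4, "dx": 0.001, "dy": 0, "dz": 0.17, "roll": -9}, {"fingers": 0, "dx": 0.001, "dy": 0, "dz": 0.178, "roll": -9}, {"fingers": 0.3, "dx": 0.001, "dy": 0, "dz": 0.178, "roll": -9}, {"fingers": 0.3, "dx": 0.001, "dy": 0, "dz": 0.178, "roll": -9}, {"fingers": 0.3, "dx": 0.001, "dy": 0, "dz": 0.178, "roll": -9}], "squeeze": 30}}

```text
time: 3.02
tool_pos: [0.5343, 0.1296, 0.0523]
tcp_rot: [2.795, 1.433, 0.004]
wrist_force: [0.5, -0.2, 0.0]
width: 0.352
grip_force: 0.0
```

Run:
```python
from h import *
c=calibration("wrist");p,d=read_camera("wrist");np.savez("w2.npz",p=p,**c);cv2.imwrite("pics/w2.png",p)
s=read_state();print(s["tool_pos"],s["q"],s["torque"],s["wrist_force"],proj(c,(.533,.129,.078)))
```

```text
[0.53406162 0.12956719 0.05207392] [ 1.92691418e-01  1.62662922e-01  2.01223857e+00 -1.34513638e-05
  9.64389679e-01  8.15544357e-01] [ 0.00591556  0.01655994 -0.04749092] [-0.09802776  0.36817666 -0.10635918] (np.float64(277.00659213806256), np.float64(263.95515138451117))
```

View pics/w2.png

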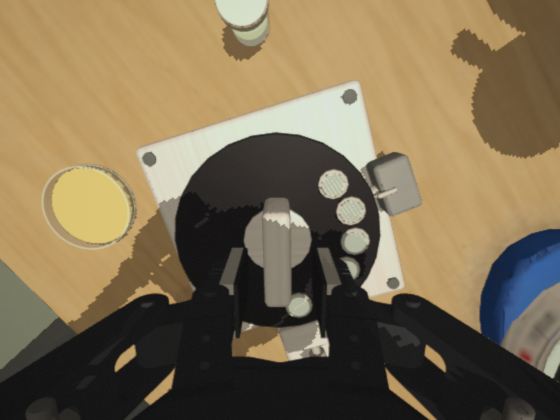

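The bar (x 264–290, rows 200–305) is parallel to and between the pads (240–322), about 1 mm off centre. The pointer faces filter 5. I'll close on it.

Request:
{"method": "step_arm", "body": {"commands": [{"fingers": 1, "dx": 0, "dy": -0.001}, {"fingers": 1, "dx": 0, "dy": -0.001}, {"fingers": 1, "dx": 0, "dy": -0.001}, {"fingers": 1, "dx": 0, "dy": -0.001}, {"fingers": 1, "dx": 0, "dy": -0.001}], "squeeze": 50}}

```text
invalid input
```

```bash
cat > st.py <<'E'
from h import *
s=read_state();q=s["q"];rv=s["tcp_rot"]
print(round(s["time"],2),s["tool_pos"].round(4),"yaw",round(2*np.degrees(np.arctan2(rv[1],rv[0])),2),"q6",round(np.degrees(q[5]),2),"tq",s["torque"].round(3),"t6",round(s["joint_torque"][5],3),"F",s["wrist_force"].round(2),s["width"],s["grip_force"])
E
python3 st.py
```

```text
3.08 [0.5341 0.1296 0.0521] yaw 54.31 q6 46.73 tq [ 0.006  0.017 -0.047] t6 -0.0 F [-0.1   0.37 -0.11] 0.35248957655234003 0.0
```

Request:
{"method": "step_arm", "body": {"commands": [{"fingers": 1, "dx": 0, "dy": -0.001, "dz": 0, "roll": 0}, {"fingers": 1, "dx": 0, "dy": -0.001, "dz": 0, "roll": 0}, {"fingers": 1, "dx": 0, "dy": -0.001, "dz": 0, "roll": 0}, {"fingers": 1, "dx": 0, "dy": -0.001, "dz": 0, "roll": 0}, {"fingers": 1, "dx": 0, "dy": -0.001, "dz": 0, "roll": 0}], "squeeze": 50}}

```text
time: 3.7
tool_pos: [0.5322, 0.13, 0.0507]
tcp_rot: [-2.795, -1.434, 0.0]
wrist_force: [-0.1, 0.5, 0.1]
width: -0.002
grip_force: 0.0
```

```bash
python3 st.py
```

```text
3.7 [0.5322 0.13   0.0507] yaw -305.69 q6 46.81 tq [ 0.068 -0.035 -0.047] t6 -0.0 F [-0.09  0.45  0.14] -0.002113679746964446 0.0
```

Run:
```python
from h import *
c=calibration("wrist");p,d=read_camera("wrist");np.savez("w3.npz",p=p,**c);cv2.imwrite("pics/w3.png",p)
for z in(.05,.07,.078,.1):print(z,proj(c,(.533,.129,z)))
print(d[200:330:10,277].round(3))
T=c["world_to_cam"];print(-T[:3,:3].T@T[:3,3])
```

```text
0.05 (np.float64(280.64281011294435), np.float64(242.71169853688139))
0.07 (np.float64(280.7348062149602), np.float64(257.117897275574))
0.078 (np.float64(280.7776931619061), np.float64(263.8338109660316))
0.1 (np.float64(280.9196639120472), np.float64(286.0658272884432))
[0.18  0.161 0.158 0.159 0.16  0.147 0.135 0.126 0.119 0.117 0.118 0.119
 0.12 ]
[0.57378003 0.18663516 0.22753912]
```

View pics/w3.png

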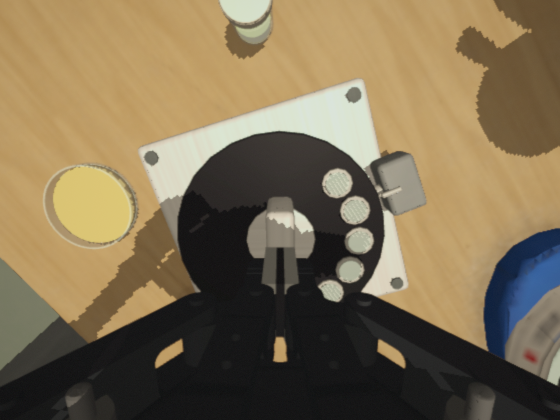

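The pads look shut at (265–297, 245–290) in front of the bar. I'll check their height from depth.

```bash
python3 - <<'E'
from h import *
c=calibration("wrist");p,d=read_camera("wrist");K=c["intrinsics"];T=c["world_to_cam"]
def pt(u,v):
    z=d[v,u];q=np.array([(u-K[0,2])/K[0,0]*z,-(v-K[1,2])/K[1,1]*z,-z]);return (T[:3,:3].T@(q-T[:3,3])).round(4)
for u,v in [(280,v) for v in range(180,300,10)]+[(u,265) for u in range(240,325,5)]+[(230,200)]:print(u,v,d[v,u].round(3),pt(u,v),p[v,u])
E
python3 st.py
```

```text
280 180 0.186 [0.5533 0.1579 0.0438] [48 52 56]
280 190 0.188 [0.55   0.1533 0.044 ] [46 49 54]
280 200 0.18 [0.548  0.1505 0.0536] [ 96 108 115]
280 210 0.161 [0.5479 0.1505 0.0729] [106 121 129]
280 220 0.157 [0.5459 0.1476 0.0779] [197 216 221]
280 230 0.159 [0.5428 0.1433 0.077 ] [117 132 140]
280 240 0.159 [0.5402 0.1397 0.0789] [117 132 140]
280 250 0.146 [0.5405 0.14   0.0922] [19 19 20]
280 260 0.136 [0.5404 0.1399 0.1022] [17 15 18]
280 270 0.125 [0.5408 0.1406 0.1131] [18 20 20]
280 280 0.119 [0.5404 0.1401 0.1197] [19 18 20]
280 290 0.118 [0.5389 0.1379 0.122 ] [27 28 30]
240 265 0.201 [0.503  0.1294 0.0433] [24 22 25]
245 265 0.2 [0.5057 0.1279 0.0439] [20 21 22]
250 265 0.14 [0.5277 0.1442 0.0988] [22 22 22]
255 265 0.14 [0.5295 0.143  0.0989] [23 23 24]
260 265 0.141 [0.531  0.1415 0.0983] [23 23 23]
265 265 0.131 [0.5356 0.1435 0.1073] [74 84 89]
270 265 0.131 [0.5374 0.1425 0.1078] [74 84 88]
275 265 0.132 [0.5387 0.1411 0.107 ] [71 81 85]
280 265 0.132 [0.5403 0.1398 0.1067] [19 21 22]
285 265 0.131 [0.542  0.1388 0.1071] [73 83 86]
290 265 0.131 [0.5438 0.1379 0.1077] [74 84 88]
295 265 0.131 [0.5453 0.1365 0.1072] [72 81 86]
300 265 0.141 [0.5449 0.1316 0.0984] [22 23 22]
305 265 0.141 [0.5467 0.1306 0.0988] [24 23 23]
310 265 0.14 [0.5485 0.1294 0.099 ] [25 25 24]
315 265 0.201 [0.5399 0.1028 0.0431] [21 21 23]
320 265 0.0 [0.5738 0.1866 0.2275] [20 20 21]
230 200 0.19 [0.5231 0.1651 0.0432] [39 41 45]
3.8 [0.5323 0.13   0.0508] yaw -305.69 q6 46.8 tq [0.029 0.026 0.058] t6 -0.0 F [-0.05 -0.26  0.48] 0.0014646989470487887 0.0
```

Run:
```python
from h import *
c=calibration("wrist");p,d=read_camera("wrist");K=c["intrinsics"];T=c["world_to_cam"]
def pt(u,v):
    z=d[v,u];q=np.array([(u-K[0,2])/K[0,0]*z,-(v-K[1,2])/K[1,1]*z,-z]);return (T[:3,:3].T@(q-T[:3,3])).round(4)
for u in(255,270,290,305):
    for v in range(236,262,3):print(u,v,pt(u,v),p[v,u])
c=calibration("scene");p,_=read_camera("scene")
print([proj(c,(.533,.129,z)) for z in(.05,.078,.11)])
cv2.imwrite("pics/s2.png",cv2.resize(p[180:330,200:400],None,fx=4,fy=4,interpolation=cv2.INTER_CUBIC))
```

```text
255 236 [0.5225 0.1399 0.0464] [117 132 140]
255 239 [0.5216 0.1387 0.0473] [115 131 139]
255 242 [0.52   0.1367 0.0457] [117 132 140]
255 245 [0.519  0.1353 0.0459] [117 132 141]
255 248 [0.518  0.1339 0.0464] [114 129 138]
255 251 [0.5174 0.1329 0.0481] [117 133 141]
255 254 [0.5158 0.131  0.0468] [118 134 143]
255 257 [0.5144 0.1292 0.0461] [104 118 126]
255 260 [0.5294 0.1434 0.0944] [23 23 24]
270 236 [0.5372 0.1437 0.0775] [114 129 137]
270 239 [0.5362 0.1424 0.0774] [114 129 137]
270 242 [0.5354 0.1413 0.0779] [113 129 137]
270 245 [0.5344 0.1399 0.0773] [113 128 136]
270 248 [0.5366 0.1424 0.089 ] [75 85 90]
270 251 [0.5372 0.1429 0.0942] [73 84 88]
270 254 [0.5373 0.1429 0.0976] [74 84 88]
270 257 [0.5372 0.1426 0.1   ] [74 84 88]
270 260 [0.5371 0.1424 0.1026] [73 83 87]
290 236 [0.5451 0.1382 0.0777] [114 130 138]
290 239 [0.5441 0.1369 0.0776] [114 130 138]
290 242 [0.5431 0.1354 0.077 ] [114 130 137]
290 245 [0.5422 0.1341 0.077 ] [114 129 138]
290 248 [0.5439 0.1372 0.0892] [76 86 90]
290 251 [0.5441 0.1376 0.0935] [74 85 88]
290 254 [0.5442 0.138  0.0977] [73 83 87]
290 257 [0.5439 0.1376 0.0997] [74 84 88]
290 260 [0.544  0.138  0.1034] [73 83 87]
305 236 [0.5462 0.1231 0.047 ] [119 134 143]
305 239 [0.5451 0.1214 0.0463] [117 133 141]
305 242 [0.5441 0.1199 0.0465] [117 133 141]
305 245 [0.5432 0.1187 0.0475] [120 135 143]
305 248 [0.5419 0.1168 0.0466] [117 132 140]
305 251 [0.541  0.1155 0.0473] [121 137 144]
305 254 [0.5398 0.1137 0.0466] [117 133 141]
305 257 [0.5387 0.1122 0.0468] [105 119 128]
305 260 [0.5738 0.1866 0.2276] [23 21 22]
[(np.float64(311.1784623736231), np.float64(245.15353536873224)), (np.float64(311.92988341039137), np.float64(235.40374016291213)), (np.float64(312.83768533033196), np.float64(223.62488067697458))]
```

View pics/s2.png

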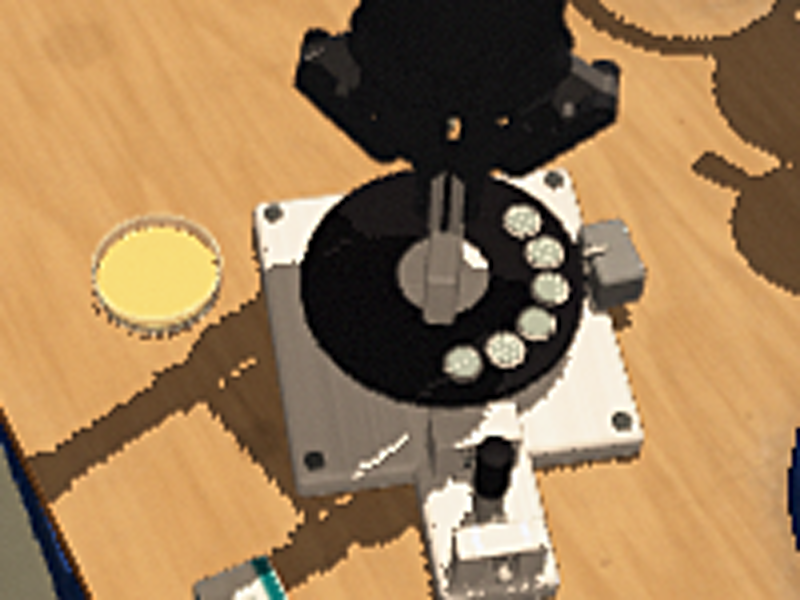

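The scene crop and the depth both show the pads shut above the bar. Their real tips are at z≈0.087, about 36 mm short of the reported TCP. I'll open part-way and go lower in small steps, watching the force.

Request:
{"method": "step_arm", "body": {"commands": [{"fingers": 0.3, "dx": 0, "dy": 0, "dz": 0, "roll": 0}, {"fingers": 0.3, "dx": 0, "dy": 0, "dz": 0, "roll": 0}, {"fingers": 0.3, "dx": 0, "dy": 0, "dz": 0, "roll": 0}, {"fingers": 0.3, "dx": 0, "dy": 0, "dz": 0.004, "roll": 0}, {"fingers": 0.3, "dx": 0, "dy": 0, "dz": 0.008, "roll": 0}, {"fingers": 0.3, "dx": 0, "dy": 0, "dz": 0.012, "roll": 0}, {"fingers": 0.3, "dx": 0, "dy": 0, "dz": 0.012, "roll": 0}]}}

```text
time: 4.78
tool_pos: [0.5317, 0.1299, 0.0381]
tcp_rot: [-2.795, -1.434, 0.002]
wrist_force: [0.4, 0.3, 0.0]
width: 0.355
grip_force: 0.0
```

```bash
python3 st.py
python3 - <<'E'
from h import *
c=calibration("wrist");p,d=read_camera("wrist");K=c["intrinsics"];T=c["world_to_cam"]
def pt(u,v):
    z=d[v,u];q=np.array([(u-K[0,2])/K[0,0]*z,-(v-K[1,2])/K[1,1]*z,-z]);return (T[:3,:3].T@(q-T[:3,3])).round(4)
cv2.imwrite("pics/w4.png",p)
for v in(240,250,260,270):print(v,[(u,*pt(u,v)) for u in range(220,345,6) if pt(u,v)[2]>.05])
E
```

```text
4.78 [0.5317 0.1299 0.0381] yaw -305.69 q6 46.8 tq [-0.002 -0.006 -0.059] t6 0.0 F [0.43 0.35 0.05] 0.3546943859670963 0.0
240 [(268, np.float64(0.538), np.float64(0.1463), np.float64(0.0778)), (274, np.float64(0.5403), np.float64(0.145), np.float64(0.0786)), (280, np.float64(0.5421), np.float64(0.143), np.float64(0.0769)), (286, np.float64(0.5445), np.float64(0.1417), np.float64(0.0779)), (292, np.float64(0.5466), np.float64(0.14), np.float64(0.0775))]
250 [(232, np.float64(0.5227), np.float64(0.1522), np.float64(0.0793)), (238, np.float64(0.5252), np.float64(0.1509), np.float64(0.0802)), (244, np.float64(0.5274), np.float64(0.1495), np.float64(0.0805)), (268, np.float64(0.5352), np.float64(0.1424), np.float64(0.0777)), (274, np.float64(0.5376), np.float64(0.1412), np.float64(0.0786)), (280, np.float64(0.5396), np.float64(0.1395), np.float64(0.0781)), (286, np.float64(0.5416), np.float64(0.1375), np.float64(0.0771)), (292, np.float64(0.5438), np.float64(0.1361), np.float64(0.0774)), (316, np.float64(0.5527), np.float64(0.1304), np.float64(0.0787)), (322, np.float64(0.555), np.float6
[... 1405 characters left out ...]
t64(0.1443), np.float64(0.0879)), (268, np.float64(0.5291), np.float64(0.1343), np.float64(0.077)), (274, np.float64(0.5316), np.float64(0.1329), np.float64(0.0776)), (280, np.float64(0.534), np.float64(0.1316), np.float64(0.0784)), (286, np.float64(0.5361), np.float64(0.1298), np.float64(0.0779)), (292, np.float64(0.538), np.float64(0.1278), np.float64(0.0767)), (316, np.float64(0.5498), np.float64(0.1284), np.float64(0.0915)), (322, np.float64(0.5531), np.float64(0.1306), np.float64(0.0991)), (328, np.float64(0.5548), np.float64(0.1287), np.float64(0.0979)), (334, np.float64(0.5568), np.float64(0.1277), np.float64(0.0987)), (340, np.float64(0.5576), np.float64(0.1223), np.float64(0.0908))]
```

Request:
{"method": "step_arm", "body": {"commands": [{"fingers": 0.3, "dx": 0, "dy": 0, "dz": 0.005, "roll": 0}, {"fingers": 0.3, "dx": 0, "dy": 0, "dz": 0.01, "roll": 0}, {"fingers": 0.3, "dx": 0, "dy": 0, "dz": 0.016, "roll": 0}, {"fingers": 1, "dx": 0, "dy": 0, "dz": 0.016, "roll": 0}, {"fingers": 1, "dx": 0, "dy": 0, "dz": 0.016, "roll": 0}, {"fingers": 1, "dx": 0, "dy": 0, "dz": 0.016, "roll": 0}, {"fingers": 1, "dx": 0, "dy": 0, "dz": 0.016, "roll": 0}], "squeeze": 50}}

```text
time: 5.7
tool_pos: [0.532, 0.1294, 0.0221]
tcp_rot: [2.795, 1.434, -0.001]
wrist_force: [4.4, -3.8, -9.6]
width: 0.147
grip_force: 51.7
```

```bash
python3 st.py
```

```text
5.7 [0.532  0.1294 0.0221] yaw 54.33 q6 46.8 tq [-0.573 -0.476  0.14 ] t6 0.151 F [ 4.41 -3.78 -9.64] 0.14739322686293221 51.73591911792755
```

Request:
{"method": "step_arm", "body": {"commands": [{"fingers": 1, "dx": 0, "dy": 0.001, "dz": 0.001, "roll": 0}, {"fingers": 1, "dx": 0, "dy": 0.001, "dz": 0.001, "roll": 0}, {"fingers": 1, "dx": 0, "dy": 0.001, "dz": 0.001, "roll": 0}]}}

```text
time: 6.08
tool_pos: [0.5321, 0.1294, 0.022]
tcp_rot: [-2.795, -1.434, 0.003]
wrist_force: [-3.9, -3.6, 2.0]
width: 0.151
grip_force: 53.2
```

```bash
python3 st.py
```

```text
6.08 [0.5321 0.1294 0.022 ] yaw -305.69 q6 46.73 tq [-0.385  0.788  0.095] t6 0.126 F [-3.94 -3.55  1.96] 0.15130033264613882 53.245965242385864
```

Request:
{"method": "step_arm", "body": {"commands": [{"fingers": 1, "dx": 0, "dy": 0, "dz": 0, "roll": -5}, {"fingers": 1, "dx": 0, "dy": 0, "dz": 0, "roll": -12}, {"fingers": 1, "dx": 0, "dy": 0, "dz": 0, "roll": -20}, {"fingers": 1, "dx": 0, "dy": 0, "dz": 0, "roll": -28}, {"fingers": 1, "dx": 0, "dy": 0, "dz": 0, "roll": -36}, {"fingers": 1, "dx": 0, "dy": 0, "dz": 0, "roll": -43}, {"fingers": 1, "dx": 0, "dy": 0, "dz": 0, "roll": -48}, {"fingers": 1, "dx": 0, "dy": 0, "dz": 0, "roll": -48}]}}

```text
time: 7.08
tool_pos: [0.5309, 0.1295, 0.0219]
tcp_rot: [-1.968, -2.445, 0.004]
wrist_force: [-7.2, -2.2, 5.5]
width: 0.151
grip_force: 53.7
```

```bash
python3 st.py
```

```text
7.08 [0.5309 0.1295 0.0219] yaw -257.64 q6 -1.31 tq [-0.365  1.325  0.117] t6 -0.081 F [-7.19 -2.2   5.46] 0.15092086284666575 53.69974493980408
```

Request:
{"method": "step_arm", "body": {"commands": [{"fingers": 1, "dx": 0, "dy": -0.001, "dz": 0, "roll": -6}, {"fingers": 1, "dx": 0, "dy": -0.001, "dz": 0, "roll": -12}, {"fingers": 1, "dx": 0, "dy": -0.001, "dz": 0, "roll": -19}, {"fingers": 1, "dx": 0, "dy": -0.001, "dz": 0, "roll": -26}, {"fingers": 1, "dx": 0, "dy": -0.001, "dz": 0, "roll": -34}, {"fingers": 1, "dx": 0, "dy": -0.001, "dz": 0, "roll": -40}, {"fingers": 1, "dx": 0, "dy": -0.001, "dz": 0, "roll": -40}]}}

```text
time: 7.95
tool_pos: [0.5301, 0.129, 0.0219]
tcp_rot: [-1.012, -2.971, 0.003]
wrist_force: [-7.4, -2.5, 6.5]
width: 0.149
grip_force: 53.7
```

```bash
python3 st.py
```

```text
7.95 [0.5301 0.129  0.0219] yaw -217.63 q6 -41.32 tq [-0.579  1.194  0.132] t6 -0.182 F [-7.36 -2.46  6.52] 0.1489698680227848 53.73072266578674
```

Request:
{"method": "step_arm", "body": {"commands": [{"fingers": 1, "dx": 0, "dy": -0.001, "dz": 0, "roll": -4}, {"fingers": 1, "dx": 0, "dy": -0.001, "dz": 0, "roll": -8}, {"fingers": 1, "dx": 0, "dy": -0.001, "dz": 0, "roll": -8}, {"fingers": 1, "dx": 0, "dy": -0.001, "dz": 0, "roll": -8}]}}

```text
time: 8.45
tool_pos: [0.5301, 0.1288, 0.022]
tcp_rot: [-0.804, -3.034, 0.001]
wrist_force: [-5.4, -0.9, 3.4]
width: 0.151
grip_force: 53.5
```

```bash
python3 st.py
```

```text
8.45 [0.5301 0.1288 0.022 ] yaw -209.68 q6 -49.35 tq [-0.334  0.925  0.112] t6 0.138 F [-5.4  -0.92  3.39] 0.15096197844489523 53.509270548820496
```

Request:
{"method": "step_arm", "body": {"commands": [{"fingers": 1, "dx": 0, "dy": 0, "dz": 0, "roll": -2}, {"fingers": 1, "dx": 0, "dy": 0, "dz": 0, "roll": -4}, {"fingers": 1, "dx": 0, "dy": 0, "dz": 0, "roll": -6}, {"fingers": 1, "dx": 0, "dy": 0, "dz": 0, "roll": -6}]}}

```text
time: 8.95
tool_pos: [0.53, 0.1287, 0.022]
tcp_rot: [-0.645, -3.072, 0.001]
wrist_force: [-6.1, -1.4, 4.2]
width: 0.155
grip_force: 53.5
```

```bash
python3 st.py
```

```text
8.95 [0.53   0.1287 0.022 ] yaw -203.7 q6 -55.33 tq [-0.401  0.973  0.004] t6 -0.154 F [-6.07 -1.36  4.18] 0.1545263233971619 53.45483422279358
```

Request:
{"method": "step_arm", "body": {"commands": [{"fingers": 1, "dx": 0, "dy": 0, "dz": 0, "roll": -1}, {"fingers": 1, "dx": 0, "dy": 0, "dz": 0, "roll": -2}, {"fingers": 1, "dx": 0, "dy": 0, "dz": 0, "roll": -3}, {"fingers": 1, "dx": 0, "dy": 0, "dz": 0, "roll": -3}]}}

```text
time: 9.45
tool_pos: [0.53, 0.1286, 0.022]
tcp_rot: [-0.564, -3.088, 0.001]
wrist_force: [-6.4, -1.2, 3.9]
width: 0.144
grip_force: 53.4
```

```bash
python3 st.py
```

```text
9.45 [0.53   0.1286 0.022 ] yaw -200.71 q6 -58.32 tq [-0.424  0.896 -0.09 ] t6 -0.142 F [-6.36 -1.18  3.86] 0.14371322917751028 53.417285084724426
```

Request:
{"method": "step_arm", "body": {"commands": [{"fingers": 1, "dx": 0, "dy": 0, "dz": 0, "roll": -1}, {"fingers": 1, "dx": 0, "dy": 0, "dz": 0, "roll": -1}, {"fingers": 1, "dx": 0, "dy": 0, "dz": 0, "roll": -1}]}}

```text
time: 9.82
tool_pos: [0.53, 0.1286, 0.0219]
tcp_rot: [-0.537, -3.093, 0.001]
wrist_force: [-5.6, -0.7, 3.8]
width: 0.156
grip_force: 53.5
```

```bash
python3 st.py
```

```text
9.82 [0.53   0.1286 0.0219] yaw -199.71 q6 -59.32 tq [-0.446  0.974 -0.052] t6 -0.074 F [-5.6  -0.69  3.83] 0.15595195490686076 53.46942722797394
```

Request:
{"method": "step_arm", "body": {"commands": [{"fingers": 1, "dx": 0, "dy": 0, "dz": 0, "roll": -0.5}, {"fingers": 1, "dx": 0, "dy": 0, "dz": 0, "roll": -1}, {"fingers": 1, "dx": 0, "dy": 0, "dz": 0, "roll": -1}]}}

```text
time: 10.2
tool_pos: [0.53, 0.1286, 0.022]
tcp_rot: [-0.511, -3.097, 0.001]
wrist_force: [-5.8, -1.7, 3.9]
width: 0.154
grip_force: 53.5
```

```bash
python3 st.py
```

```text
10.2 [0.53   0.1286 0.022 ] yaw -198.73 q6 -60.3 tq [-0.467  0.991 -0.156] t6 -0.226 F [-5.78 -1.69  3.89] 0.1544857947056694 53.48481595516205
```

Request:
{"method": "step_arm", "body": {"commands": [{"fingers": 1, "dx": 0, "dy": 0, "dz": 0, "roll": -0.5}, {"fingers": 1, "dx": 0, "dy": 0, "dz": 0, "roll": -1}, {"fingers": 1, "dx": 0, "dy": 0, "dz": 0, "roll": -1}]}}

```text
time: 10.58
tool_pos: [0.5301, 0.1286, 0.022]
tcp_rot: [-0.486, -3.101, -0.0]
wrist_force: [-5.2, -2.1, 3.6]
width: 0.152
grip_force: 53.7
```

```bash
python3 st.py
```

```text
10.57 [0.5301 0.1286 0.022 ] yaw -197.8 q6 -61.26 tq [-0.567  0.934 -0.676] t6 -0.654 F [-5.21 -2.06  3.55] 0.15242349906355895 53.652064204216
```

The lug bears on the stop with about 0.65 N·m. I'll ease off slightly and hold for a moment.

Request:
{"method": "step_arm", "body": {"commands": [{"fingers": 1, "dx": 0, "dy": 0, "dz": 0, "roll": 0.3}, {"fingers": 1, "dx": 0, "dy": 0, "dz": 0, "roll": 0.3}, {"fingers": 1, "dx": 0, "dy": 0, "dz": 0, "roll": 0.3}]}}

```text
time: 10.95
tool_pos: [0.53, 0.1286, 0.022]
tcp_rot: [-0.493, -3.1, 0.0]
wrist_force: [-6.2, -1.9, 3.2]
width: 0.149
grip_force: 53.5
```

```bash
python3 st.py
```

```text
10.95 [0.53   0.1286 0.022 ] yaw -198.09 q6 -60.97 tq [-0.518  0.882 -0.478] t6 -0.503 F [-6.22 -1.91  3.24] 0.14890291567148398 53.531144857406616
```

Request:
{"method": "step_arm", "body": {"commands": [{"fingers": 1, "dx": 0, "dy": 0, "dz": 0, "roll": 0}, {"fingers": 1, "dx": 0, "dy": 0, "dz": 0, "roll": 3}, {"fingers": 1, "dx": 0, "dy": 0, "dz": 0, "roll": 7}, {"fingers": 1, "dx": 0, "dy": 0, "dz": 0, "roll": 10.2}, {"fingers": 1, "dx": 0, "dy": 0, "dz": 0, "roll": 10.2}, {"fingers": 0.4, "dx": 0, "dy": 0, "dz": 0, "roll": 10.2}, {"fingers": 0.4, "dx": 0, "dy": 0, "dz": 0, "roll": 10.2}, {"fingers": 0.4, "dx": 0, "dy": 0, "dz": 0, "roll": 10.2}]}}

```text
time: 11.95
tool_pos: [0.5324, 0.1287, 0.0223]
tcp_rot: [0.765, 3.046, 0.001]
wrist_force: [0.2, 0.0, 0.6]
width: 0.298
grip_force: 0.0
```

```bash
python3 st.py
python3 - <<'E'
from h import *
s=read_state();c=calibration("wrist");p,d=read_camera("wrist");K=c["intrinsics"];T=c["world_to_cam"]
v,u=np.mgrid[:420,:560];z=d
q=np.stack([(u-K[0,2])/K[0,0]*z,-(v-K[1,2])/K[1,1]*z,-z],-1);w=(q-T[:3,3])@T[:3,:3]
C=np.array([.532,.1294])
m=(abs(w[...,2]-.078)<.004)&(np.hypot(*(w[...,:2]-C).transpose(2,0,1))<.03)&(z>0)
m=cv2.morphologyEx(m.astype(np.uint8),2,np.ones((5,5)));n,l,st,ce=cv2.connectedComponentsWithStats(m)
i=1+np.argmax(st[1:,4]);P=w[l==i][:,:2].astype(np.float32);P=(P-C.astype(np.float32))*1000
print(cv2.minAreaRect(P));mu,ev=cv2.PCACompute(P,None);print(mu,np.degrees(np.arctan2(ev[0,1],ev[0,0])))
cv2.imwrite("pics/w5.png",p)
E
```

```text
11.95 [0.5324 0.1287 0.0223] yaw 151.81 q6 -50.84 tq [-0.034 -0.011  0.003] t6 0.001 F [0.18 0.01 0.57] 0.29798563650457516 0.0
((0.5927848815917969, 0.2645416259765625), (13.907622337341309, 51.78357696533203), 61.144927978515625)
[[-0.9952183  1.0303553]] -28.966019
```

After release the bar reads yaw 151.1° at a size of 13.9 × 51.8 mm, so the wheel is resting in click 1. I'll regrip aligned.

Request:
{"method": "step_arm", "body": {"commands": [{"fingers": 0.4, "dx": 0, "dy": 0, "dz": 0, "roll": 0.5}, {"fingers": 1, "dx": 0, "dy": 0, "dz": 0, "roll": 0.5}, {"fingers": 1, "dx": 0, "dy": 0, "dz": 0, "roll": 0.5}, {"fingers": 1, "dx": 0, "dy": 0, "dz": 0, "roll": 0.5}, {"fingers": 1, "dx": 0, "dy": 0, "dz": 0, "roll": 0.5}]}}

```text
time: 12.62
tool_pos: [0.5315, 0.1282, 0.022]
tcp_rot: [0.778, 3.044, -0.001]
wrist_force: [-1.7, -3.1, 4.3]
width: 0.15
grip_force: 50.0
```

```bash
python3 st.py
```

```text
12.62 [0.5315 0.1282 0.022 ] yaw 151.32 q6 -50.34 tq [-0.364  0.286 -0.015] t6 0.005 F [-1.67 -3.11  4.34] 0.15011926516681182 50.030250549316406
```

Good. Now one click clockwise, then rest.

Request:
{"method": "step_arm", "body": {"commands": [{"fingers": 1, "dx": 0, "dy": 0, "dz": 0, "roll": 6}, {"fingers": 1, "dx": 0, "dy": 0, "dz": 0, "roll": 12}, {"fingers": 1, "dx": 0, "dy": 0, "dz": 0, "roll": 18}, {"fingers": 1, "dx": 0, "dy": 0, "dz": 0, "roll": 24}, {"fingers": 1, "dx": 0, "dy": 0, "dz": 0, "roll": 24}, {"fingers": 1, "dx": 0, "dy": 0, "dz": 0, "roll": 24}, {"fingers": 1, "dx": 0, "dy": 0, "dz": 0, "roll": 24}, {"fingers": 1, "dx": 0, "dy": 0, "dz": 0, "roll": 24}]}}

```text
time: 13.62
tool_pos: [0.5314, 0.1282, 0.0219]
tcp_rot: [1.392, 2.817, -0.001]
wrist_force: [-1.7, -2.4, 5.1]
width: 0.157
grip_force: 50.2
```

Request:
{"method": "step_arm", "body": {"commands": [{"fingers": 1, "dx": 0, "dy": 0, "dz": 0, "roll": 0}, {"fingers": 1, "dx": 0, "dy": 0, "dz": 0, "roll": 0}, {"fingers": 1, "dx": 0, "dy": 0, "dz": 0, "roll": 0}, {"fingers": 1, "dx": 0, "dy": 0, "dz": 0, "roll": 0}]}}

```text
time: 14.12
tool_pos: [0.5314, 0.1281, 0.022]
tcp_rot: [1.392, 2.816, -0.001]
wrist_force: [-1.6, -3.6, 4.8]
width: 0.154
grip_force: 50.2
```

```bash
python3 st.py
```

```text
14.12 [0.5314 0.1281 0.022 ] yaw 127.41 q6 -26.43 tq [-0.512  0.35  -0.041] t6 -0.037 F [-1.56 -3.56  4.81] 0.15368743784795294 50.21029472351074
```

Request:
{"method": "step_arm", "body": {"commands": [{"fingers": 1, "dx": 0, "dy": 0, "dz": 0, "roll": 6}, {"fingers": 1, "dx": 0, "dy": 0, "dz": 0, "roll": 12}, {"fingers": 1, "dx": 0, "dy": 0, "dz": 0, "roll": 18}, {"fingers": 1, "dx": 0, "dy": 0, "dz": 0, "roll": 24}, {"fingers": 1, "dx": 0, "dy": 0, "dz": 0, "roll": 24}, {"fingers": 1, "dx": 0, "dy": 0, "dz": 0, "roll": 24}, {"fingers": 1, "dx": 0, "dy": 0, "dz": 0, "roll": 24}, {"fingers": 1, "dx": 0, "dy": 0, "dz": 0, "roll": 24}]}}

```text
time: 15.12
tool_pos: [0.5314, 0.1281, 0.022]
tcp_rot: [1.947, 2.465, -0.001]
wrist_force: [-2.5, -3.9, 5.4]
width: 0.148
grip_force: 50.2
```

Request:
{"method": "step_arm", "body": {"commands": [{"fingers": 1, "dx": 0, "dy": 0, "dz": 0, "roll": 0}, {"fingers": 1, "dx": 0, "dy": 0, "dz": 0, "roll": 0}, {"fingers": 1, "dx": 0, "dy": 0, "dz": 0, "roll": 0}, {"fingers": 1, "dx": 0, "dy": 0, "dz": 0, "roll": 0}]}}

```text
time: 15.62
tool_pos: [0.5314, 0.1281, 0.022]
tcp_rot: [1.947, 2.466, -0.001]
wrist_force: [-2.4, -3.1, 4.9]
width: 0.153
grip_force: 50.2
```

```bash
python3 st.py
```

```text
15.62 [0.5314 0.1281 0.022 ] yaw 103.41 q6 -2.43 tq [-0.517  0.332 -0.03 ] t6 -0.056 F [-2.43 -3.14  4.87] 0.1526877250688872 50.2289342880249
```

Request:
{"method": "step_arm", "body": {"commands": [{"fingers": 1, "dx": 0, "dy": 0, "dz": 0, "roll": 6}, {"fingers": 1, "dx": 0, "dy": 0, "dz": 0, "roll": 12}, {"fingers": 1, "dx": 0, "dy": 0, "dz": 0, "roll": 18}, {"fingers": 1, "dx": 0, "dy": 0, "dz": 0, "roll": 24}, {"fingers": 1, "dx": 0, "dy": 0, "dz": 0, "roll": 24}, {"fingers": 1, "dx": 0, "dy": 0, "dz": 0, "roll": 24}, {"fingers": 1, "dx": 0, "dy": 0, "dz": 0, "roll": 24}, {"fingers": 1, "dx": 0, "dy": 0, "dz": 0, "roll": 24}]}}

```text
time: 16.62
tool_pos: [0.5314, 0.1281, 0.022]
tcp_rot: [2.417, 2.007, -0.001]
wrist_force: [-2.7, -3.1, 5.8]
width: 0.15
grip_force: 50.2
```

```bash
python3 st.py
```

```text
16.62 [0.5314 0.1281 0.022 ] yaw 79.41 q6 21.56 tq [-0.589  0.337 -0.068] t6 -0.035 F [-2.68 -3.06  5.79] 0.1502740091160398 50.23816645145416
```

All torques are small, so the wheel is in click 4. I'll release and rise.

Request:
{"method": "step_arm", "body": {"commands": [{"fingers": 0.3, "dx": 0, "dy": 0, "dz": 0, "roll": 0}, {"fingers": 0.3, "dx": 0, "dy": 0, "dz": 0, "roll": 0}, {"fingers": 0.3, "dx": 0, "dy": 0, "dz": 0, "roll": 0}, {"fingers": 0.3, "dx": 0, "dy": 0, "dz": -0.04, "roll": 0}, {"fingers": 0.3, "dx": 0, "dy": 0, "dz": -0.08, "roll": 0}, {"fingers": 0.3, "dx": -0.04, "dy": 0, "dz": -0.1, "roll": 8}, {"fingers": 1, "dx": -0.08, "dy": 0, "dz": -0.1, "roll": 8}, {"fingers": 1, "dx": -0.08, "dy": 0, "dz": -0.1, "roll": 8}]}}

```text
time: 17.62
tool_pos: [0.5164, 0.0481, 0.1221]
tcp_rot: [2.555, 1.828, 0.001]
wrist_force: [-0.1, 0.6, -0.4]
width: -0.0
grip_force: 0.0
```

```bash
python3 st.py
python3 - <<'E'
from h import *
s=read_state();c=calibration("wrist");p,d=read_camera("wrist");K=c["intrinsics"];T=c["world_to_cam"]
v,u=np.mgrid[:420,:560];z=d
q=np.stack([(u-K[0,2])/K[0,0]*z,-(v-K[1,2])/K[1,1]*z,-z],-1);w=(q-T[:3,3])@T[:3,:3]
def top(h,C,r,tol=.003):
    m=(abs(w[...,2]-h)<tol)&(np.hypot(w[...,0]-C[0],w[...,1]-C[1])<r)&(z>0)
    P=w[m][:,:2].astype(np.float32)*1000;print(len(P));mu,ev=cv2.PCACompute(P,None);print(cv2.minAreaRect(P),mu,np.degrees(np.arctan2(ev[0,1],ev[0,0])))
top(.078,(.532,.129),.032);top(.074,(.499,.03),.02)
cv2.imwrite("pics/w6.png",p)
E
```

```text
17.62 [0.5164 0.0481 0.1221] yaw 71.16 q6 21.42 tq [-0.034  0.004  0.004] t6 -0.201 F [-0.11  0.6  -0.38] -5.1243949284712236e-05 0.0
1776
((532.9981079101562, 129.46139526367188), (51.803199768066406, 13.88385009765625), 79.34770202636719) [[533.2267  130.05856]] 79.24771
263
((499.2517395019531, 32.05768585205078), (13.662100791931152, 12.785613059997559), 20.803333282470703) [[499.30923  32.35586]] 18.934498
```

View pics/w6.png

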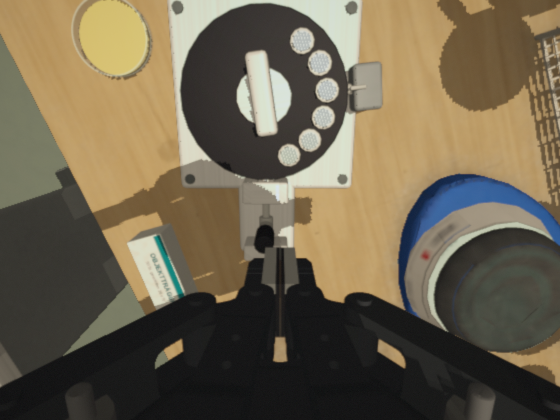

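The wheel bar reads 79.3°, as click 4 should, and the pointer is at the fourth filter. The knob top is near (264,237), the box is clear to the left, and the fingers are shut. I'll go down behind the knob.

Request:
{"method": "step_arm", "body": {"commands": [{"fingers": 1, "dx": -0.0525, "dy": -0.011, "dz": 0, "roll": 0}, {"fingers": 1, "dx": -0.0525, "dy": -0.011, "dz": 0, "roll": 0}, {"fingers": 1, "dx": -0.0525, "dy": -0.011, "dz": 0.03, "roll": 0}, {"fingers": 1, "dx": -0.0525, "dy": -0.011, "dz": 0.06, "roll": 0}, {"fingers": 1, "dx": -0.0525, "dy": -0.011, "dz": 0.085, "roll": 0}, {"fingers": 1, "dx": -0.0525, "dy": -0.011, "dz": 0.1, "roll": 0}, {"fingers": 1, "dx": -0.0525, "dy": -0.011, "dz": 0.104, "roll": 0}, {"fingers": 1, "dx": -0.0525, "dy": -0.011, "dz": 0.104, "roll": 0}]}}

```text
time: 18.68
tool_pos: [0.49, 0.0039, 0.0181]
tcp_rot: [2.552, 1.832, 0.001]
wrist_force: [-0.6, -0.1, -0.4]
width: -0.003
grip_force: 0.0
```

```bash
cat > k.py <<'E'
from h import *
s=read_state();c=calibration("wrist");p,d=read_camera("wrist");K=c["intrinsics"];T=c["world_to_cam"]
v,u=np.mgrid[:420,:560];z=d
q=np.stack([(u-K[0,2])/K[0,0]*z,-(v-K[1,2])/K[1,1]*z,-z],-1);w=(q-T[:3,3])@T[:3,:3]
a=np.radians(71.5);X=np.array([np.cos(a),np.sin(a)]);Y=np.array([X[1],-X[0]])
h=w[...,:2]-np.array([.533,.1294]);x=h@X;y=h@Y
m=(z>0)&(abs(y)<.012)&(x<-.07)&(x>-.15)&(abs(w[...,2]-.0735)<.004)
t=(s["tool_pos"][:2]-np.array([.533,.1294]));print("tcp x,y",t@X,t@Y,"F push",s["wrist_force"][:2]@X, s["wrist_force"][:2]@Y)
print("knob top x",np.percentile(x[m],[2,50,98]),"y",np.percentile(y[m],[2,50,98]),m.sum())
E
python3 st.py;python3 k.py
```

```text
18.68 [0.49   0.0039 0.0181] yaw 71.34 q6 16.2 tq [-0.021 -0.039  0.043] t6 0.003 F [-0.62 -0.12 -0.4 ] -0.003471111239874497 0.0
tcp x,y -0.13263608208116945 -0.0009748613529121513 F push -0.31243366606978124 -0.553176169216049
knob top x [-0.12430626 -0.10606296 -0.097269  ] y [-0.01066584 -0.00068671  0.01062094] 1596
```

Request:
{"method": "step_arm", "body": {"commands": [{"fingers": 1, "dx": 0.003, "dy": 0, "dz": 0, "roll": 0}, {"fingers": 1, "dx": 0.006, "dy": 0, "dz": 0, "roll": 0}, {"fingers": 1, "dx": 0.008, "dy": 0, "dz": 0, "roll": 0}, {"fingers": 1, "dx": 0.01, "dy": 0, "dz": 0, "roll": 0}, {"fingers": 1, "dx": 0.012, "dy": 0, "dz": 0, "roll": 0}, {"fingers": 1, "dx": 0.014, "dy": 0, "dz": 0, "roll": 0}, {"fingers": 1, "dx": 0.014, "dy": 0, "dz": 0, "roll": 0}, {"fingers": 1, "dx": 0.014, "dy": 0, "dz": 0, "roll": 0}]}}

```text
time: 19.73
tool_pos: [0.494, 0.0168, 0.0178]
tcp_rot: [2.553, 1.831, 0.0]
wrist_force: [-1.0, -3.0, 2.1]
width: 0.0
grip_force: 1.6
```

```bash
python3 st.py;python3 k.py
```

```text
19.73 [0.494  0.0168 0.0178] yaw 71.31 q6 17.75 tq [-0.514  0.032 -0.001] t6 -0.002 F [-1.03 -2.98  2.09] 0.0004027164921531433 1.6235905978828669
tcp x,y -0.1191114255666408 -0.0012663253842748504 F push -3.152371764297307 -0.03577105863156445
knob top x [-0.11074088 -0.10062127 -0.09202999] y [-0.01055588 -0.00061806  0.01066907] 1540
```

Request:
{"method": "step_arm", "body": {"commands": [{"fingers": 1, "dx": 0.001, "dy": 0, "dz": 0, "roll": 0}, {"fingers": 1, "dx": 0.0025, "dy": 0, "dz": 0, "roll": 0}, {"fingers": 1, "dx": 0.004, "dy": 0, "dz": 0, "roll": 0}, {"fingers": 1, "dx": 0.005, "dy": 0, "dz": 0, "roll": 0}, {"fingers": 1, "dx": 0.006, "dy": 0, "dz": 0, "roll": 0}, {"fingers": 1, "dx": 0.006, "dy": 0, "dz": 0, "roll": 0}, {"fingers": 1, "dx": 0.006, "dy": 0, "dz": 0, "roll": 0}]}}

```text
time: 20.65
tool_pos: [0.4959, 0.0226, 0.0178]
tcp_rot: [-2.553, -1.831, -0.001]
wrist_force: [0.7, -3.5, 2.3]
width: -0.002
grip_force: 1.5
```

```bash
python3 st.py;python3 k.py
```

```text
20.65 [0.4959 0.0226 0.0178] yaw -288.7 q6 18.41 tq [-0.545 -0.035  0.005] t6 -0.011 F [ 0.65 -3.47  2.27] -0.0018370835705218242 1.4634748036041856
tcp x,y -0.11300373943282839 -0.001271954804075258 F push -3.0826020956367137 1.7212845137936543
knob top x [-0.10465638 -0.09443627 -0.08588995] y [-0.01079531 -0.00060573  0.0107106 ] 1531
```

Request:
{"method": "step_arm", "body": {"commands": [{"fingers": 1, "dx": 0.0005, "dy": 0, "dz": 0, "roll": 0}, {"fingers": 1, "dx": 0.001, "dy": 0, "dz": 0, "roll": 0}, {"fingers": 1, "dx": 0.001, "dy": 0, "dz": 0, "roll": 0}, {"fingers": 1, "dx": 0.001, "dy": 0, "dz": 0, "roll": 0}]}}

```text
time: 21.2
tool_pos: [0.4962, 0.0234, 0.0178]
tcp_rot: [2.553, 1.831, 0.0]
wrist_force: [-0.6, -4.5, 1.6]
width: 0.001
grip_force: 2.0
```

```bash
python3 st.py;python3 k.py
```

```text
21.2 [0.4962 0.0234 0.0178] yaw 71.31 q6 18.52 tq [-0.635 -0.04  -0.017] t6 -0.014 F [-0.61 -4.54  1.59] 0.0008204834384271488 1.9997192546725273
tcp x,y -0.11218475257786102 -0.001310482514177791 F push -4.495995838651217 0.8584441393621658
knob top x [-0.10387272 -0.09376582 -0.08508466] y [-0.01062916 -0.00064269  0.01063889] 1537
```

Request:
{"method": "step_arm", "body": {"commands": [{"fingers": 1, "dx": 0.0005, "dy": 0, "dz": 0, "roll": 0}, {"fingers": 1, "dx": 0.001, "dy": 0, "dz": 0, "roll": 0}, {"fingers": 1, "dx": 0.001, "dy": 0, "dz": 0, "roll": 0}]}}

```text
time: 21.62
tool_pos: [0.4962, 0.0236, 0.0178]
tcp_rot: [2.551, 1.832, -0.002]
wrist_force: [-1.2, -8.5, 4.0]
width: -0.003
grip_force: 3.8
```

```bash
python3 st.py;python3 k.py
```

```text
21.62 [0.4962 0.0236 0.0178] yaw 71.35 q6 18.63 tq [-1.241  0.134  0.03 ] t6 -0.012 F [-1.16 -8.48  4.04] -0.0031276949574666566 3.778659403324127
tcp x,y -0.11204995449119497 -0.0013304441125729877 F push -8.411557456341168 1.5887588533399342
knob top x [-0.10363759 -0.09363812 -0.08495586] y [-0.01065868 -0.00066242  0.01069732] 1534
```

Request:
{"method": "step_arm", "body": {"commands": [{"fingers": 1, "dx": 0.0005, "dy": 0, "dz": 0, "roll": 0}, {"fingers": 1, "dx": 0.0005, "dy": 0, "dz": 0, "roll": 0}, {"fingers": 1, "dx": 0.0005, "dy": 0, "dz": 0, "roll": 0}]}}

```text
time: 22.05
tool_pos: [0.4962, 0.0235, 0.0178]
tcp_rot: [2.551, 1.832, -0.003]
wrist_force: [-1.7, -9.6, 2.8]
width: -0.0
grip_force: 4.7
```

```bash
python3 st.py;python3 k.py
```

```text
22.05 [0.4962 0.0235 0.0178] yaw 71.35 q6 18.69 tq [-1.526  0.186 -0.043] t6 -0.014 F [-1.71 -9.59  2.75] -0.00014429535343930618 4.660691320896149
tcp x,y -0.11206520800994192 -0.0013337361038455126 F push -9.633888936577588 1.4210398272594749
knob top x [-0.10355988 -0.09362301 -0.0850562 ] y [-0.01056132 -0.00048613  0.01062895] 1530
```

The knob has stopped dead at about 9.6 N. I'll back off and measure the travel from the same pose as before.

Request:
{"method": "step_arm", "body": {"commands": [{"fingers": 1, "dx": -0.01, "dy": 0, "dz": 0, "roll": 0}, {"fingers": 1, "dx": -0.0225, "dy": 0, "dz": 0, "roll": 0}, {"fingers": 1, "dx": -0.0225, "dy": 0, "dz": -0.04, "roll": 0}, {"fingers": 1, "dx": -0.0225, "dy": 0, "dz": -0.09, "roll": 0}, {"fingers": 1, "dx": 0.01, "dy": 0.005, "dz": -0.104, "roll": 0}, {"fingers": 1, "dx": 0.03, "dy": 0.011, "dz": -0.104, "roll": 0}, {"fingers": 1, "dx": 0.03, "dy": 0.011, "dz": -0.104, "roll": 0}, {"fingers": 1, "dx": 0.03, "dy": 0.011, "dz": -0.104, "roll": 0}]}}

```text
time: 23.1
tool_pos: [0.5149, 0.0495, 0.1198]
tcp_rot: [-2.55, -1.831, 0.005]
wrist_force: [0.3, 1.2, 1.1]
width: 0.001
grip_force: 0.0
```

```bash
python3 st.py
python3 - <<'E'
from h import *
c=calibration("wrist");p,d=read_camera("wrist");K=c["intrinsics"];T=c["world_to_cam"]
v,u=np.mgrid[:420,:560];z=d
q=np.stack([(u-K[0,2])/K[0,0]*z,-(v-K[1,2])/K[1,1]*z,-z],-1);w=(q-T[:3,3])@T[:3,:3]
def top(h,C,r,tol=.003):
    m=(abs(w[...,2]-h)<tol)&(np.hypot(w[...,0]-C[0],w[...,1]-C[1])<r)&(z>0)
    P=w[m][:,:2].astype(np.float32)*1000;print(len(P),cv2.minAreaRect(P),P.mean(0));return P.mean(0)
top(.078,(.532,.129),.032);k=top(.074,(.5037,.0452),.02)
o=np.array([499.31,32.36]);print("travel",np.linalg.norm(k-o))
cv2.imwrite("pics/w7.png",p[60:360,130:430])
E
```

```text
23.1 [0.5149 0.0495 0.1198] yaw -288.65 q6 21.4 tq [ 0.027 -0.006 -0.04 ] t6 -0.001 F [0.26 1.18 1.14] 0.0012101677268054217 0.0
1812 ((532.9580688476562, 129.416259765625), (51.83436965942383, 13.902731895446777), 79.27784729003906) [533.2252  130.11313]
312 ((503.36114501953125, 42.85112762451172), (13.814498901367188, 13.879772186279297), 1.6012897491455078) [503.54462   43.193634]
travel 11.631835837677528
```

Request:
{"method": "step_arm", "body": {"commands": [{"fingers": 1, "dx": -0.05, "dy": -0.05, "dz": -0.05, "roll": 0}, {"fingers": 1, "dx": -0.1, "dy": -0.05, "dz": -0.1, "roll": 0}, {"fingers": 1, "dx": -0.15, "dy": -0.05, "dz": -0.12, "roll": 0}, {"fingers": 1, "dx": -0.2, "dy": -0.05, "dz": -0.12, "roll": 0}, {"fingers": 1, "dx": -0.2, "dy": -0.05, "dz": -0.12, "roll": 0}, {"fingers": 1, "dx": -0.2, "dy": -0.05, "dz": -0.12, "roll": 0}]}}

```text
time: 23.9
tool_pos: [0.4044, -0.1239, 0.2409]
tcp_rot: [-2.554, -1.827, 0.001]
wrist_force: [-0.8, 0.3, -0.4]
width: 0.001
grip_force: 0.0
```

Run:
```python
from h import *
p1,_=read_camera("scene");p0=cv2.imread("pics/scene.png");c=calibration("scene")
X=np.array([np.cos(np.radians(71.5)),np.sin(np.radians(71.5))])
print("px at dist",[(r,np.round(proj(c,(*(np.array([.533,.1294])-r*X),.062)),2)) for r in(.106,.099,.092)])
for p in(p0,p1):
    g=cv2.cvtColor(p,cv2.COLOR_BGR2GRAY)[284:316,312:336];m=(g<50).astype(np.uint8)
    n,l,st,ce=cv2.connectedComponentsWithStats(m);i=1+np.argmax(st[1:,4]);print(st[i],ce[i]+[312,284])
b=[cv2.resize(p[225:335,255:365],None,fx=3.6,fy=3.6,interpolation=cv2.INTER_CUBIC) for p in(p0,p1)]
cv2.imwrite("pics/cmp.png",np.hstack(b))
```

```text
px at dist [(0.106, array([324.39, 294.82])), (0.099, array([323.47, 290.98])), (0.092, array([322.55, 287.18]))]
[  6   5  11  18 133] [322.67669173 296.63157895]
[  0   0  24  32 768] [323.5 299.5]
```

View pics/cmp.png

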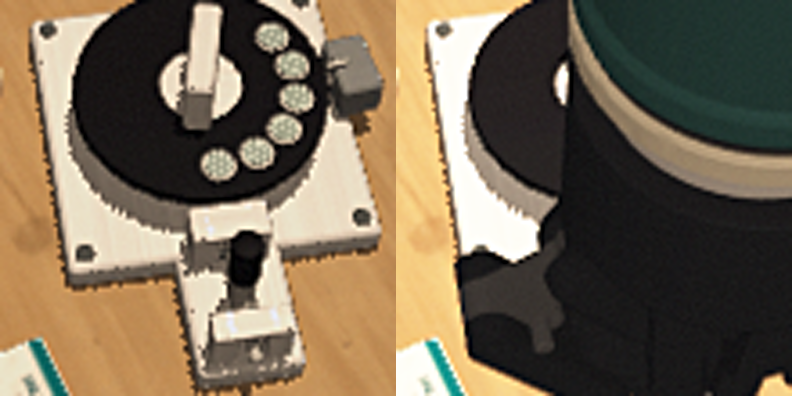

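The arm blocks the scene view on the right half. I'll move it aside and compare numerically.

Request:
{"method": "step_arm", "body": {"commands": [{"fingers": 1, "dx": -0.3, "dy": 0, "dz": 0, "roll": 0}, {"fingers": 1, "dx": -0.3, "dy": 0, "dz": 0, "roll": 0}, {"fingers": 1, "dx": -0.3, "dy": 0, "dz": 0, "roll": 0}, {"fingers": 1, "dx": -0.3, "dy": 0, "dz": 0, "roll": 0}, {"fingers": 1, "dx": -0.3, "dy": 0, "dz": 0, "roll": 0}, {"fingers": 1, "dx": -0.3, "dy": 0, "dz": 0, "roll": 0}, {"fingers": 1, "dx": -0.3, "dy": 0, "dz": 0, "roll": 0}]}}

```text
time: 24.82
tool_pos: [0.31, -0.4062, 0.2406]
tcp_rot: [-2.549, -1.832, -0.001]
wrist_force: [0.2, 0.4, -0.3]
width: 0.001
grip_force: 0.0
```

Run:
```python
from h import *
p1,_=read_camera("scene");t1,_=read_camera("top");p0=cv2.imread("pics/scene.png");t0=cv2.imread("pics/top.png")
C=np.array([.533,.1294]);X=np.array([np.cos(np.radians(71.5)),np.sin(np.radians(71.5))])
for nm,ps,(a,b,e,f) in(("scene",(p0,p1),(286,312,312,336)),("top",(t0,t1),(188,208,345,368))):
    c=calibration(nm);print([np.round(proj(c,(*(C-r*X),.06)),2).tolist() for r in(.106,.092)])
    for p in ps:
        g=cv2.cvtColor(p,cv2.COLOR_BGR2GRAY)[a:b,e:f];n,l,st,ce=cv2.connectedComponentsWithStats((g<50).astype(np.uint8))
        for i in range(1,n):
            if st[i,4]>8:print(nm,st[i],ce[i]+[e,a])
for n,(a,b,e,f) in {"vial":(140,175,245,280),"dish":(213,248,252,295),"box":(236,260,340,390)}.items():
    print(n,cv2.absdiff(t0,t1)[a:b,e:f].mean())
```

```text
[[324.31, 295.47], [322.47, 287.83]]
scene [  6   3  11  18 133] [322.67669173 296.63157895]
scene [ 3  0 12 12 86] [321.55813953 290.65116279]
scene [10 13  8 13 18] [325.83333333 304.94444444]
[[359.74, 195.76], [353.41, 193.69]]
top [10  6  8  7 34] [358.20588235 197.08823529]
top [ 4  4  8  7 35] [352.57142857 195.34285714]
vial 1.8816326530612244
dish 1.7977851605758584
box 1.7977777777777777
```

Wrist measurement gives knob-to-axis 91.5 mm against 92 mm for fully home, and it met a hard stop. The wheel is still in click 4 and the bystanders haven't moved. I'm handing in.

```bash
python3 -c "
from workcell import *
print(finish_job())"
```

```text
the job is handed in; nothing more can be done
None
```

I zeroed the wheel on its stop at about 0.5–0.7 N·m, stepped it one click at a time to click 4, and pushed the bolt in until it stopped dead at about 10 N. The knob then measured 91.5 mm from the axis (92 mm is fully home), but I saw only about 12 mm of travel instead of 14, which I put down to the bolt starting slightly closed. The bystanders did not move, and I handed in at about 25 s with the arm clear.

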